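Hold a turned sleeve down in the V-blocks for gauging

ROBOT

A 6-joint arm with a two-finger parallel gripper is mounted at the origin on the work surface. World frame = base frame: x ahead of the robot, y to its left, z up, the work surface at z = 0. Lengths are in m, angles in degrees, forces in N, time in s.
With the tool pointing down it reaches from about 0.25 to 0.725 m from the base axis. Payload 9.7 kg.
Tool frame: the origin (TCP) lies at the very end of the fingers, on their centre line; the grasp point (between the pads) lies 19 mm behind it; z points along the fingers, y is the line along which they close (so a half turn about z gives the same grasp; the last joint's range is limited). The gripper opens to 85 mm and grips with 20 to 120 N. Pads are 22 mm wide; open, the fingers measure 114 mm over their backs; the gripper's body (76 mm by 85 mm) begins 54 mm behind the grasp point. The pads swing forward as they close: fully open they stand 13 mm farther back than shut.
Start: joints at [69.328, 4.979, 10.078, 95.1, 0, 90], TCP at [0.194, 0.515, 0.231] pointing down, gripper open.
Joint ranges: [-179.16, 179.16], [-48.56, 103.87], [-65.8, 70.77], [-126.05, 130.52], [-82.76, 87.17], [-180, 180]. Speed limits (degrees/s): [127.2, 127.2, 147.25, 180, 180, 180].

INTERFACE

Orientations are given as a 3x3 rotation matrix whose columns are the frame's x, y, z axes.
In Python, from cell import robot, imaging, workorder gives the robot as it stands (robot), with the cameras (imaging) and the job (workorder).
- The arm moves only by the shell command python3 drive.py FILE, which reads ROWS from the file FILE. ROWS is one flat JSON list of numbers that holds 1 to 20 rows one after another, with no inner brackets; each row has 7 numbers: the finger opening in m, then dx, dy, dz in m, then a rotation vector rx, ry, rz in degrees; each row shifts and turns the commanded pose from where the row before left it, along the tool's axes as they then stand; what a row does not reach is not made up. A row lasts 1/8 s, in which the tool goes at most 0.0625 m and 10.7 degrees, less where a joint would pass 70% of its speed; a pose out of reach is approached as far as the arm can. The fingers move at their own pace and stop on an object; the grip force is fixed at half the most. Time passes only in rows, so rows that do not move let the fingers close. It prints the time, the measured TCP pose, the force, the opening and the grip force at its end. Input that does not fit is refused with a message, and nothing moves.
- robot.read_state(): the state, without advancing time (a new reading comes with each control period).
- imaging.camera(name): name is "scene" or "top" or "wrist"; returns a dict with "img" (384x512x3 uint8, red, green, blue), "fx", "fy", "cx", "cy" (pixels), "k1" (the pictures are not rectified: a ray, as slopes to the right and down, at radius r is drawn at 1 + k1 r^2 times it, then the intrinsics apply), "T" (4x4, takes a point from camera to world coordinates); the wrist camera has in their place "mount" (4x4, takes a point from camera to tool coordinates, whose origin is the TCP and whose axes are the flange's). Camera axes: x right, y down, z forward; pixel columns grow to the right and rows downward; lengths in m; the calibration is good to about 2 mm. A picture is of the moment at which its call begins: read the wrist's pose just before it. There is no depth.
- workorder.job_done(): hands the job in; it is judged then, once.
The state is a dict: "clock": time; "qpos": joint angles; "qd": joint speeds; "effort": joint torques, N m; "eef_pos": TCP position; "eef_rot": TCP orientation; "wrist_force": force on the tool from outside, world axes, zero at the start; "wrist_torque": the same for the moment, N m; "finger_gap": finger opening in m; "gripper_force": force on a finger pad.
Only numpy, scipy, OpenCV 4.12 (cv2) and the standard library are available. Lean on these libraries where they do the work, as an engineer would, in place of code of your own. Each camera call takes 0.05 s, during which the arm holds its last target. There are 200 camera calls.

TASK

Take the long collared steel sleeve off its peg on the peg stand: lift it up over the peg's upturned tip and draw it off. Seat its barrel in the two V-blocks of the inspection stand, bridging both blocks with the collar hanging free outside them (either way round), and press it firmly down into the V, with about 20 N, so that it bears on both sides of the V in both blocks; do not drop it or bang it into the blocks. Finish while the gripper is still holding the sleeve pressed down like this, ready for gauging, and leave the short spacer ring on its peg and the other things on the bench where they are.

Things in the scene. Friction and masses are not known exactly. Their poses are not given: they have to be found in the camera images.
- sleeve: Workpiece: bright turned steel tube, 0.57 kg (give or take a fifth), lying level. Barrel 40 mm outside diameter, 120 mm long; collar 52 mm diameter, 8 mm thick at its -x end; through bore 30 mm. Hangs by its bore on one of the two pegs, collar towards the peg tip. Origin on its axis at mid length of the 120 mm barrel; x along the sleeve, away from the collar.
- sleeve_collar_end (a point): Point on the sleeve's axis where the barrel meets the collar (x = -60 mm of the sleeve).
- sleeve_plain_end (a point): Point on the sleeve's axis at its plain end (x = +60 mm of the sleeve).
- rack: Peg stand, fixed: grey painted base 200 x 220 mm, low rim; at the back a cross bar on two uprights, 220 mm wide, top 188 mm high, front face 80 mm in +x from the origin. Two round steel pegs, 10 mm diameter, 110 mm apart, stick out of the bar level towards the stand's -x, axis 170 mm high; their upturned tips end at x = -97 mm. Origin at the centre of the underside (base x = -90 to +110), z up.
- peg_left (a point): Where the left peg (+y of the stand) begins to turn up, on the peg's axis. The tip's top is 7 mm above the top of the straight peg. A hanging sleeve's axis is 10 mm below the peg's; its bore can rise 20 mm before it meets the peg from below, so 8 to 18 mm of lift clears the tip.
- peg_right (a point): The same point of the right peg (-y of the stand); same shape as the left peg.
- vstand: V-block stand, fixed: ground steel base 170 x 100 x 14 mm carrying a matched pair of rigid steel V-blocks, each 64 mm wide and 20 mm thick along the V, tops 60 mm above the bench, centred at x = -40 and +40 mm: a 60 mm free gap between them for the fingers, 100 mm over both. The V runs along the stand's x axis at y = 0. Origin at the centre of the base's underside, z up.
- vee_left: The two V faces on the stand's +y side, one on each block, as one rigid piece; origin and axes as the V-block stand.
- vee_right: The two V faces on the stand's -y side, one on each block, as one rigid piece; origin and axes as the V-block stand.
- spacer: Bystander: plain short steel spacer ring, 44 mm outside diameter, 45 mm long, bore 30 mm, hanging on the other peg; origin at its centre, x along its axis.
- indicator: Bystander: dial indicator on a magnetic base, 180 mm tall, its dial reaching 126 mm from the post towards its -y; origin under the 50 x 60 mm base.
- micrometer: Bystander: outside micrometer lying flat, about 135 x 50 mm, 16 mm high; origin at bench level near the anvil's end of the spindle line, x along the spindle towards the thimble.
- tray: Bystander: empty white plastic tray 150 x 100 x 30 mm; origin at the centre of its underside.
- v_seat (a point): Mid point between the two blocks, on the axis of a 40 mm barrel fully seated in the V: 66 mm above the bench; axes as the V-block stand. The 90-degree V is 44 mm wide at the top, its bottom line 38 mm above the bench.

How it is judged (in metres and radians):
On the way:
1. the sleeve is off its peg (in front of the peg tips, above the pegs or beside them), held by the gripper ((x of sleeve_plain_end in the frame of rack below -0.1 m or z of sleeve in the frame of rack above 0.2 m or y of sleeve in the frame of rack above 0.12 m or y of sleeve in the frame of rack below -0.12 m) and contact force between sleeve and rack below 0.05 N and contact force between sleeve and the fingers above 3 N and height (world z) of sleeve above 0.08 m), for 0.1 s.
At the end, for the whole second after the job is handed in: Barrel seated in both V-blocks: axis within 1.8 mm of the seated line sideways and in height at both ends, middle within 20 mm of the pair's middle, V contact forces over 14 N in all (weight alone: under 10 N), 3 to 40 N on each side, fingers still on it (over 5 N), at rest; spacer within 15 mm (y of sleeve_collar_end in the frame of vstand between -0.0018 and 0.0018 m and y of sleeve_plain_end in the frame of vstand between -0.0018 and 0.0018 m and z of sleeve_collar_end in the frame of vstand between 0.0643 and 0.0681 m and z of sleeve_plain_end in the frame of vstand between 0.0643 and 0.0681 m and x of sleeve in the frame of vstand between -0.02 and 0.02 m and contact force between sleeve and vee_left between 3 and 40 N and contact force between sleeve and vee_right between 3 and 40 N and contact force between sleeve and the fingers above 5 N and linear speed of sleeve below 0.01 m/s and distance of spacer from where it was at the start of the episode below 0.015 m and contact force between sleeve and vstand above 14 N); the arm keeps its last pose, push and grip.
It fails at once if the sleeve is banged into the V-blocks (more than 60 N on one side of the V) (contact force between sleeve and vee_left above 60 N or contact force between sleeve and vee_right above 60 N).
It fails at once if the sleeve is dropped (falls free, faster than 0.3 m/s, about 5 mm of fall) (linear speed of sleeve above 0.3 m/s and contact force between sleeve and the fingers below 0.01 N and contact force between sleeve and rack below 0.01 N and contact force between sleeve and vstand below 0.01 N).
It fails at once if the spacer, the indicator, the micrometer or the tray is shifted by more than 15 mm (distance of any of spacer, indicator, micrometer, tray from where it was at the start of the episode above 0.015 m).
It also fails if it takes over 58 s, if anything falls off the work surface, if the arm or the gripper's body presses on something with over 40 N, if the wrist force passes 120 N, or if a joint passes its speed limit or range.

## Working session

There is one attempt and no reset: what is moved stays moved. The work goes in short steps, Python scripts to look and compute and a shell command to move; the robot and the scene stay as the last step left them, time stands still between calls to the robot, and variables do not carry over. Pictures are saved under pics/ and viewed, at most 10 in all, crops included, and the job is handed in when it is done.

```bash
ls; mkdir -p pics
cat > h.py <<'E'
import numpy as np, cv2
from cell import robot, imaging, workorder
def snap(n):
    s=robot.read_state(); c=imaging.camera(n)
    if 'T' not in c:
        T=np.eye(4); T[:3,:3]=np.array(s['eef_rot']).reshape(3,3); T[:3,3]=s['eef_pos']; c['T']=T@np.array(c['mount'])
    return c
def ray(c,u,v):
    K=np.array([[c['fx'],0,c['cx']],[0,c['fy'],c['cy']],[0,0,1.]])
    p=cv2.undistortPoints(np.array([[[u,v]]],float),K,np.array([c['k1'],0,0,0.]))[0,0]
    T=np.array(c['T']); d=T[:3,:3]@np.array([p[0],p[1],1]); return T[:3,3],d/np.linalg.norm(d)
def onz(c,u,v,z):
    o,d=ray(c,u,v); return o+d*(z-o[2])/d[2]
def tri(a,b):
    (o,d),(p,e)=a,b
    s=np.linalg.lstsq(np.c_[d,-e],p-o,rcond=None)[0]; x=o+d*s[0]; y=p+e*s[1]; return (x+y)/2,np.linalg.norm(x-y)
def proj(c,P):
    T=np.linalg.inv(np.array(c['T'])); q=T[:3,:3]@np.array(P)+T[:3,3]; a=q[:2]/q[2]; a=a*(1+c['k1']*(a@a)); return c['fx']*a[0]+c['cx'],c['fy']*a[1]+c['cy']
def save(c,name): cv2.imwrite('pics/'+name,cv2.cvtColor(c['img'],cv2.COLOR_RGB2BGR))
E
python3 - <<'E'
from h import *
import pickle
print(robot.read_state())
d={}
for n in ['scene','top','wrist']:
    c=snap(n); d[n]=c; save(c,n+'0.png'); print(n,c['fx'],c['k1'],np.round(c['T'],3).tolist())
pickle.dump(d,open('c0.pkl','wb'))
a=cv2.resize(d['scene']['img'],(800,600),interpolation=cv2.INTER_CUBIC); cv2.imwrite('pics/s.png',a[:,:,::-1])
a=cv2.resize(d['top']['img'],(800,600),interpolation=cv2.INTER_CUBIC); cv2.imwrite('pics/t.png',a[:,:,::-1])
E
```

```text
cell.py
drive.py
pics
{'clock': 0.0, 'qpos': array([ 6.93272947e+01,  5.01129861e+00,  1.00332208e+01,  9.50996046e+01,
       -2.21667351e-04,  9.00009610e+01]), 'qd': array([-0.04310124,  0.11083584,  0.03780848,  0.05171866,  0.07151743,
       -0.01598836]), 'effort': array([ 7.03304922e-04, -5.20393109e+01,  4.64798176e+01,  1.66295929e-02,
       -1.93119155e-05,  9.09514682e-06]), 'eef_pos': array([0.19408341, 0.51436464, 0.23057012]), 'eef_rot': array([[-9.35606394e-01,  3.53044543e-01, -4.75022184e-04],
       [ 3.53044862e-01,  9.35605533e-01, -1.26988210e-03],
       [-3.89156148e-06, -1.35581395e-03, -9.99999081e-01]]), 'wrist_force': array([-0.37864756, -0.81162516, -0.82301827]), 'wrist_torque': array([ 0.00789613,  0.00062187, -0.01292752]), 'gripper_force': 0.0, 'finger_gap': 0.08536224212911625}
scene 487.3577328290734 0.04512668165314362 [[-0.056, 0.828, -0.558, 1.581], [0.998, 0.038, -0.044, 0.098], [-0.015, -0.56, -0.828, 1.654], [0.0, 0.0, 0.0, 1.0]]
top 387.8233023922464 0.042943394517860334 [[-0.03, -0.978, 0.205, 0.329], [-1.0, 0.03, -0.003, 0.03], [-0.003, -0.205, -0.979, 1.275], [0.0, 0.0, 0.0, 1.0]]
wrist 340.9874388106997 -0.00547132818411925 [[0.352, 0.901, 0.252, 0.131], [0.936, -0.338, -0.097, 0.538], [-0.002, 0.27, -0.963, 0.374], [0.0, 0.0, 0.0, 1.0]]
```

View pics/s.png

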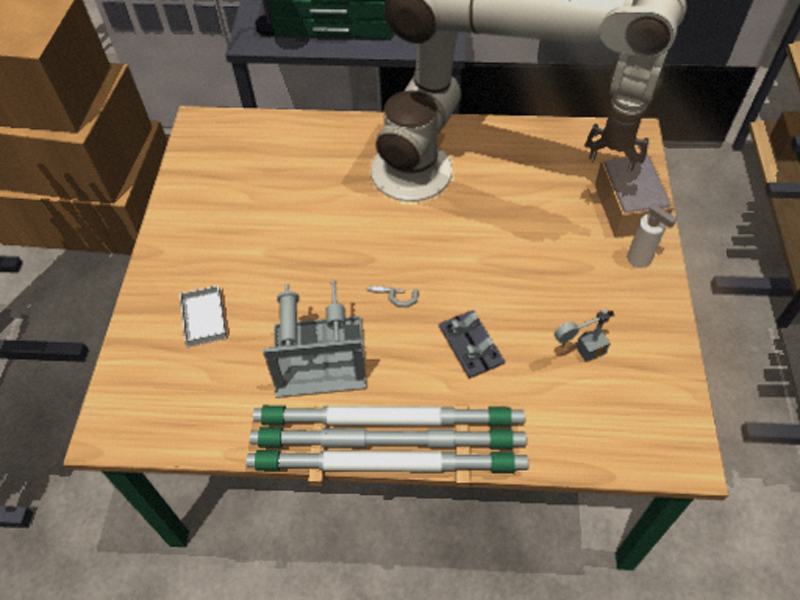

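View pics/t.png

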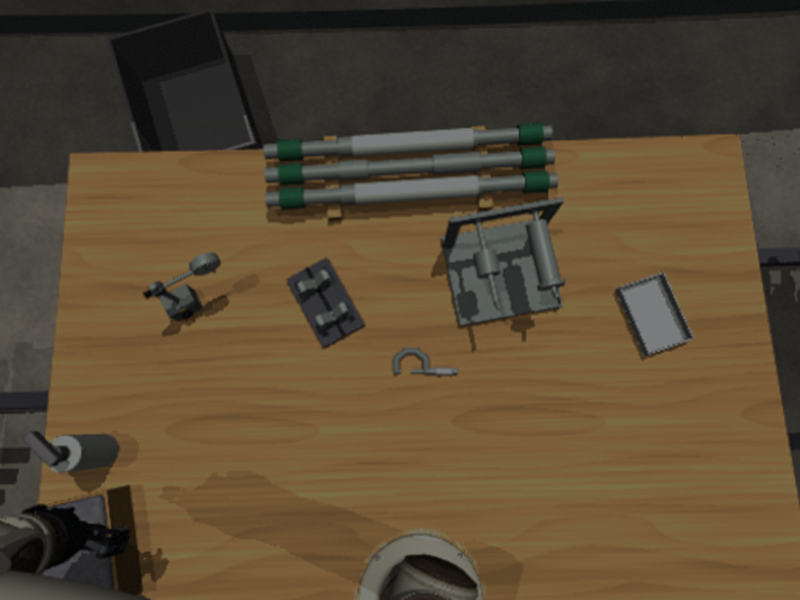

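The scene view shows the sleeve on the stand's right peg at (288,315) and the spacer on the left peg at (335,315). The V-stand is at (470,343), the indicator at (590,340) and the micrometer at (395,295). In the top view the sleeve runs from (535,222) to (552,288), and the V-blocks sit at (313,282) and (332,318). Next I'll get rough positions, then move the wrist camera closer.

```bash
python3 - <<'E'
from h import *
import pickle
d=pickle.load(open('c0.pkl','rb')); t=d['top']
for n,u,v,z in [('sl far',536,222,.18),('sl near',552,286,.18),('vA',313,282,.06),('vB',332,318,.06),('vs corners',328,258,.014),('',364,325,.014),('',324,348,.014),('',287,276,.014),('rack near L',461,326,0),('rack near R',561,306,0),('barL',446,225,.188),('barR',561,202,.188),('ind post',152,290,.18),('dial',205,263,.13),('ind base',180,303,.03)]:
    print(n,onz(t,u*.64,v*.64,z).round(3))
print(np.array(d['wrist']['mount']).round(3).tolist(), d['wrist']['cx'],d['wrist']['cy'])
E
echo '[0.085,0,0,-0.01,0,0,-9.4,0.085,0,0,-0.01,0,0,-9.4,0.085,0,0,-0.01,0,0,-9.4,0.085,0,0,-0.01,0,0,-9.4,0.085,0,0,-0.01,0,0,-9.4,0.085,-0.017,-0.052,-0.003,0,0,0,0.085,-0.017,-0.052,-0.003,0,0,0,0.085,-0.017,-0.052,-0.003,0,0,0,0.085,-0.017,-0.052,-0.003,0,0,0,0.085,-0.017,-0.052,-0.003,0,0,0,0.085,-0.017,-0.052,-0.003,0,0,0,0.085,-0.017,-0.052,-0.003,0,0,0,0.085,-0.017,-0.052,-0.003,0,0,0,0.085,0,0,0,0,0,0,0.085,0,0,0,0,0,0]' > next.json && python3 drive.py next.json
python3 - <<'E'
from h import *
import pickle
c=snap('wrist'); pickle.dump(c,open('w1.pkl','wb')); print(robot.read_state()['eef_pos'])
cv2.imwrite('pics/w1.png',cv2.resize(c['img'],(800,600),interpolation=cv2.INTER_CUBIC)[:,:,::-1])
E
```

```text
clock: 2.02
eef_pos: [0.5004, 0.2021, 0.305]
eef_rot: [[-0.897, -0.443, -0.001], [-0.443, 0.897, -0.0], [0.001, 0.0, -1.0]]
wrist_force: [-0.8, -0.2, 0.2]
finger_gap: 0.0852
gripper_force: 0.0
[0.50008496 0.20253893 0.30515541]
```

View pics/w1.png

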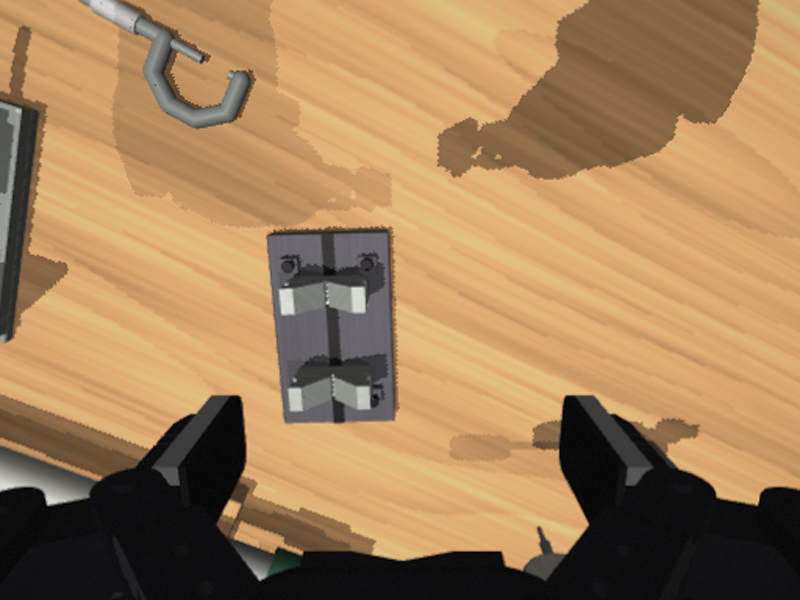

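The wrist view shows the V-stand. Its base corners are at (268,233), (391,230), (395,419) and (285,422), and the white block lands are at (288,300), (358,297), (296,397) and (364,393). The V bottom runs through about (327,290) and (334,388). Next I'll measure the lands and base by mask.

Run:
```python
from h import *
import pickle
c=pickle.load(open('w1.pkl','rb')); im=c['img']; hsv=cv2.cvtColor(im,cv2.COLOR_RGB2HSV)
R=np.s_[140:275,165:260]
m=np.zeros(im.shape[:2],np.uint8); m[R]=((hsv[R][...,1]<40)&(hsv[R][...,2]>190))*255
cs,_=cv2.findContours(m,cv2.RETR_EXTERNAL,cv2.CHAIN_APPROX_NONE)
for k in sorted(cs,key=cv2.contourArea)[-6:]:
    if cv2.contourArea(k)<20: continue
    M=cv2.moments(k); u,v=M['m10']/M['m00'],M['m01']/M['m00']
    b=cv2.boxPoints(cv2.minAreaRect(k)); print('land',cv2.contourArea(k),round(u,1),round(v,1),onz(c,u,v,.06).round(4),[onz(c,*p,.06)[:2].round(4).tolist() for p in b])
# base: non-wood
m=((hsv[...,1]<75)*255).astype(np.uint8); m[:140]=0;m[275:]=0;m[:,:160]=0;m[:,262:]=0
cs,_=cv2.findContours(m,cv2.RETR_EXTERNAL,cv2.CHAIN_APPROX_NONE); k=max(cs,key=cv2.contourArea)
b=cv2.boxPoints(cv2.minAreaRect(k)); ap=cv2.approxPolyDP(k,5,True)[:,0]
print(ap.tolist(),[onz(c,*map(float,p),.014).round(4)[:2].tolist() for p in ap])
cr=im[130:285,150:270]; cv2.imwrite('pics/vcrop.png',cv2.resize(cr,None,fx=3.8,fy=3.8,interpolation=cv2.INTER_CUBIC)[:,:,::-1])
```

```text
land 67.0 231.9 254.2 [0.6143 0.2223 0.06  ] [[0.6084, 0.2156], [0.6051, 0.2222], [0.6197, 0.2291], [0.623, 0.2224]]
land 76.0 188.6 255.1 [0.6392 0.1748 0.06  ] [[0.6337, 0.1675], [0.6298, 0.1753], [0.646, 0.1822], [0.6498, 0.1744]]
land 101.5 228.7 191.3 [0.5433 0.1847 0.06  ] [[0.5377, 0.1764], [0.5331, 0.1842], [0.5494, 0.1933], [0.554, 0.1854]]
land 104.0 183.1 192.6 [0.5685 0.1374 0.06  ] [[0.5622, 0.1294], [0.558, 0.1378], [0.5748, 0.145], [0.579, 0.1365]]
[[246, 147], [171, 151], [183, 270], [251, 268]] [[0.4933, 0.1815], [0.5402, 0.0981], [0.6873, 0.1772], [0.6421, 0.2613]]
```

View pics/vcrop.png

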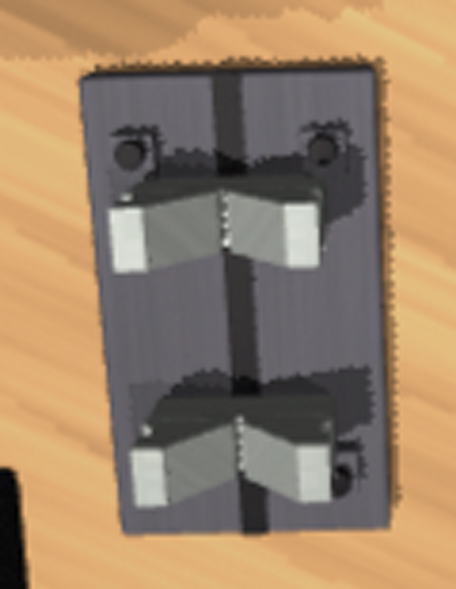

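V-stand centre is (0.591, 0.180) and its axis is at 28.0°. The blocks come out 80.2 mm apart, against 80 mm given. Now the rack view.

```bash
echo '[0.085,0,0,0,0,0,8.15,0.085,0,0,0,0,0,8.15,0.085,0.0025,-0.0523,-0.003,0,0,0,0.085,0.0025,-0.0523,-0.003,0,0,0,0.085,0.0025,-0.0523,-0.003,0,0,0,0.085,0.0025,-0.0523,-0.003,0,0,0,0.085,0.0025,-0.0523,-0.003,0,0,0,0.085,0.0025,-0.0523,-0.003,0,0,0,0.085,0.0025,-0.0523,-0.003,0,0,0,0.085,0.0025,-0.0523,-0.003,0,0,0,0.085,0.0025,-0.0523,-0.003,0,0,0,0.085,0,0,0,0,0,0,0.085,0,0,0,0,0,0]' > next.json && python3 drive.py next.json
python3 - <<'E'
from h import *
import pickle
c=snap('wrist'); pickle.dump(c,open('w2.pkl','wb')); print(robot.read_state()['eef_pos'])
cv2.imwrite('pics/w2.png',cv2.resize(c['img'],(800,600),interpolation=cv2.INTER_CUBIC)[:,:,::-1])
E
```

```text
clock: 3.7
eef_pos: [0.5606, -0.2641, 0.3323]
eef_rot: [[-0.985, -0.175, -0.0], [-0.175, 0.985, 0.0], [0.0, 0.0, -1.0]]
wrist_force: [-0.5, -0.6, -1.1]
finger_gap: 0.0852
gripper_force: 0.0
[ 0.56056608 -0.26370837  0.33265376]
```

View pics/w2.png

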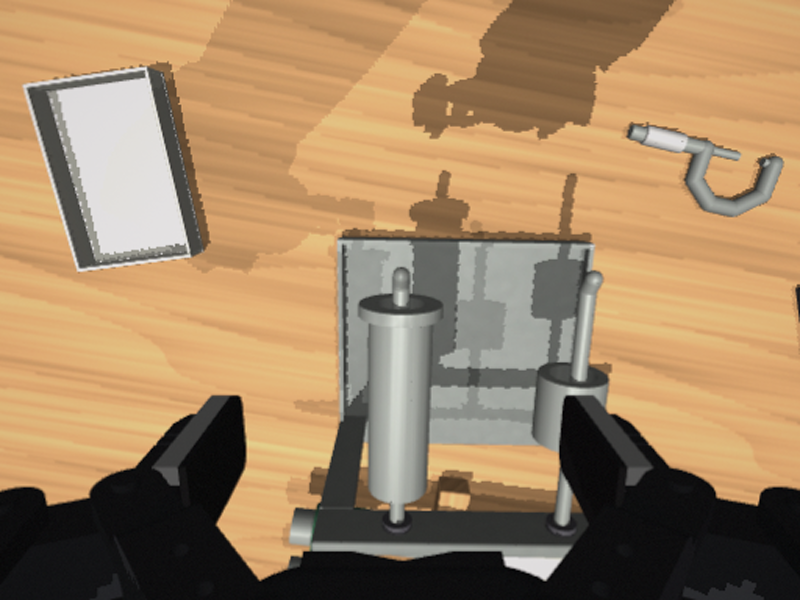

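The wrist view shows the sleeve with its barrel edges at x of about 369 to 432. The collar is at y of about 320 and the plain end at (398,503). The spacer is at (571,405), and the peg tips are at (401,275) and (592,280).

Run:
```python
from h import *
import pickle
c=pickle.load(open('w2.pkl','rb')); im=c['img']
g=cv2.GaussianBlur(cv2.cvtColor(im,cv2.COLOR_RGB2GRAY),(3,3),0).astype(float)
L=[]
for v in range(216,312,12):
    gx=np.abs(np.diff(g[v])); l=225+np.argmax(gx[225:246]); r=265+np.argmax(gx[265:285]); 
    a,b=onz(c,l+.5,v,.16),onz(c,r+.5,v,.16); m=onz(c,(l+r)/2+.5,v,.16); L.append(m); print(v,l,r,m[:2].round(4),np.linalg.norm(a-b).round(4))
L=np.array(L); p=np.polyfit(L[:,0],L[:,1],1); print('yaw',np.degrees(np.arctan(p[0])))
col=g[:,250:258].mean(1); print([(i,int(col[i])) for i in list(range(180,214))+list(range(310,330))])
s=.64
print('far end',onz(c,398*s,503*s,.18), 'pegs tips top',onz(c,401*s,272*s,.182),onz(c,594*s,277*s,.182),'peg root',onz(c,397*s,520*s,.17),onz(c,562*s,522*s,.17))
```

```text
216 234 274 [ 0.5981 -0.261 ] 0.039
228 234 281 [ 0.6097 -0.2555] 0.0462
240 234 272 [ 0.623  -0.2576] 0.0378
252 229 275 [ 0.6359 -0.2564] 0.0462
264 235 274 [ 0.6485 -0.2516] 0.0396
276 232 274 [ 0.6621 -0.2507] 0.0431
288 231 273 [ 0.6759 -0.2494] 0.0435
300 229 273 [ 0.6899 -0.248 ] 0.0461
yaw 7.582037968624357
[(180, 135), (181, 132), (182, 132), (183, 135), (184, 140), (185, 149), (186, 159), (187, 163), (188, 157), (189, 154), (190, 155), (191, 157), (192, 156), (193, 153), (194, 144), (195, 123), (196, 98), (197, 77), (198, 63), (199, 59), (200, 82), (201, 138), (202, 193), (203, 212), (204, 212), (205, 212), (206, 212), (207, 211), (208, 208), (209, 205), (210, 206), (211, 208), (212, 208), (213, 207), (310, 190), (311, 190), (312, 190), (313, 189), (314, 189), (315, 189), (316, 188), (317, 187), (318, 187), (319, 186), (320, 183), (321, 177), (322, 168), (323, 162), (324, 159), (325, 159), (326, 158), (327, 157), (328, 157), (329, 157)]
far end [ 0.70145947 -0.24235118  0.18      ] pegs tips top [ 0.55244276 -0.26703633  0.182     ] [ 0.53609628 -0.15973096  0.182     ] peg root [ 0.72156488 -0.23954028  0.17      ] [ 0.70366399 -0.13034549  0.17      ]
```

```bash
echo '[0.085,-0.0264,-0.001,0.03,0,0,0.5,0.085,-0.0264,-0.001,0.03,0,0,0,0.085,-0.0264,-0.001,0.03,0,0,0,0.085,0,0,0,0,0,0,0.085,0,0,0,0,0,0]' > next.json && python3 drive.py next.json
python3 - <<'E'
from h import *
import pickle
c=snap('wrist'); pickle.dump(c,open('w3.pkl','wb')); print(robot.read_state()['eef_pos'])
im=cv2.resize(c['img'],(800,600),interpolation=cv2.INTER_CUBIC)[:,:,::-1].copy()
a=np.radians(9.5);ax=np.array([np.cos(a),np.sin(a),0]);n=np.array([-np.sin(a),np.cos(a),0]);o=np.array([.642,-.2525,.16])
for s,w in [(-60,20),(-68,26),(0,20),(-60,-20),(-68,-26),(0,-20)]:
    p=proj(c,o+ax*s/1e3+n*w/1e3); cv2.circle(im,(int(p[0]/.64),int(p[1]/.64)),3,(0,0,255),-1)
cv2.imwrite('pics/w3.png',im)
E
```

```text
clock: 4.38
eef_pos: [0.6387, -0.2538, 0.2438]
eef_rot: [[-0.986, -0.167, 0.001], [-0.167, 0.986, -0.0], [-0.001, -0.001, -1.0]]
wrist_force: [1.1, -0.6, 0.3]
finger_gap: 0.085
gripper_force: 0.0
[ 0.63870973 -0.25426848  0.24442999]
```

View pics/w3.png

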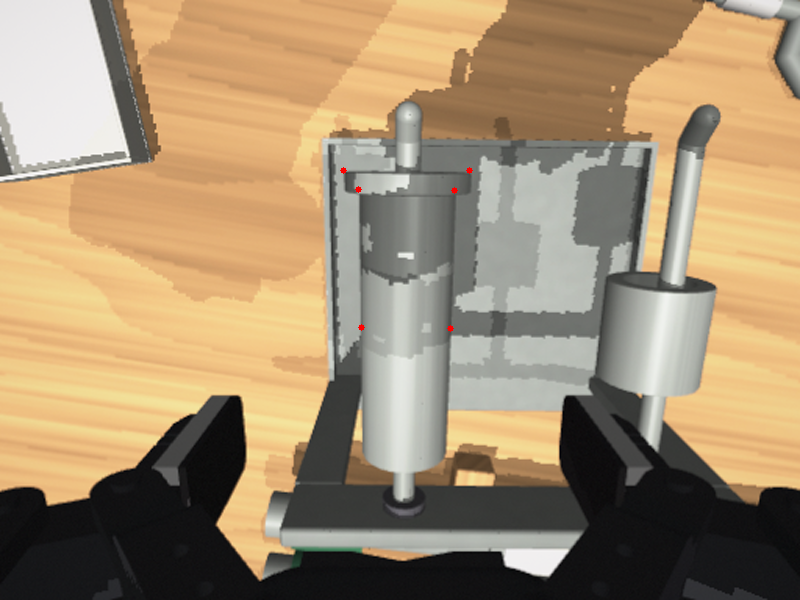

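The projected model (red dots) lies on the barrel edges and the collar at (345–470, 172–195), and the sleeve is centred between the fingers. Descend and grip.

```bash
echo '[0.085,0,0,0.03,0,0,0,0.085,0,0,0.03,0,0,0,0.085,0,0,0.026,0,0,0,0.085,0,0,0.02,0,0,0,0.085,0,0,0,0,0,0,0.085,0,0,0,0,0,0]' > next.json && python3 drive.py next.json; echo '[0.03,0,0,0,0,0,0,0.03,0,0,0,0,0,0,0.03,0,0,0,0,0,0,0.03,0,0,0,0,0,0,0.03,0,0,0,0,0,0,0.03,0,0,0,0,0,0,0.03,0,0,0,0,0,0,0.03,0,0,0,0,0,0]' > next.json && python3 drive.py next.json
```

```text
clock: 5.18
eef_pos: [0.6392, -0.2552, 0.1385]
eef_rot: [[-0.986, -0.165, 0.002], [-0.165, 0.986, -0.001], [-0.002, -0.001, -1.0]]
wrist_force: [0.2, 0.5, 0.2]
finger_gap: 0.0846
gripper_force: 0.0
clock: 6.18
eef_pos: [0.639, -0.2548, 0.1369]
eef_rot: [[-0.986, -0.166, 0.001], [-0.166, 0.986, 0.0], [-0.001, -0.0, -1.0]]
wrist_force: [-1.2, 1.9, 4.4]
finger_gap: 0.0386
gripper_force: 60.6
```

```bash
echo '[0.03,0,0,-0.003,0,0,0,0.03,0,0,-0.004,0,0,0,0.03,0,0,-0.004,0,0,0,0.03,0,0,-0.003,0,0,0,0.03,0,0,0,0,0,0,0.03,0,0,0,0,0,0,0.03,0,0,0,0,0,0]' > next.json && python3 drive.py next.json
python3 - <<'E'
from h import *
s=robot.read_state(); print(s['wrist_force'],s['wrist_torque'])
c=snap('wrist')
cv2.imwrite('pics/w4.png',cv2.resize(c['img'],(800,600),interpolation=cv2.INTER_CUBIC)[:,:,::-1])
E
```

```text
clock: 7.05
eef_pos: [0.6389, -0.255, 0.1501]
eef_rot: [[-0.986, -0.166, -0.0], [-0.166, 0.986, 0.0], [0.0, 0.0, -1.0]]
wrist_force: [-0.1, -0.7, -6.5]
finger_gap: 0.0387
gripper_force: 60.9
[-0.14850235 -0.66265912 -6.53037806] [ 0.02095356 -0.05683495 -0.01442615]
```

View pics/w4.png

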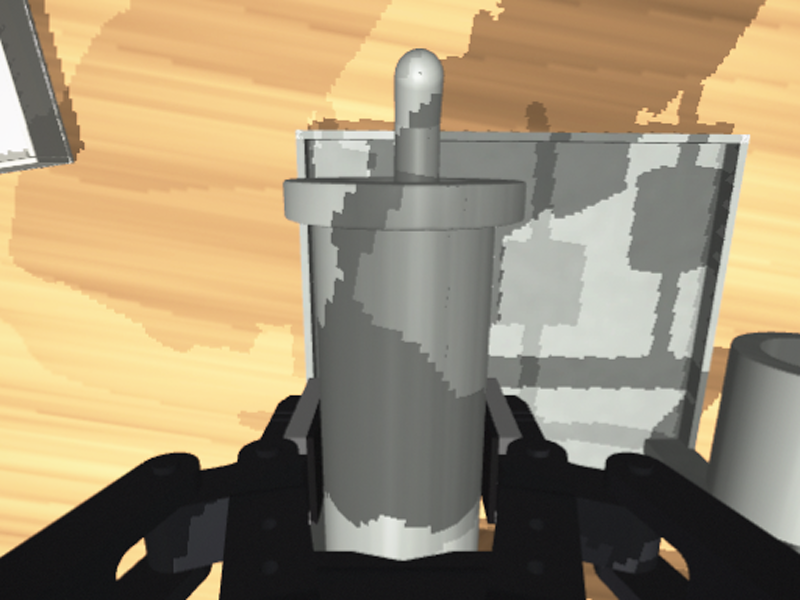

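The sleeve is held with about 6.5 N on the wrist, so it is off the peg vertically. The peg tip at (419,70) sits inside the bore with about 2–3 mm of lateral offset. Draw it off along the peg.

```bash
echo '[0.03,0.015,0.001,0,0,0,0,0.03,0.02,0.001,0,0,0,0,0.03,0.02,0,0,0,0,0,0.03,0.015,0,0,0,0,0,0.03,0,0,0,0,0,0]' > next.json && python3 drive.py next.json && echo '[0.03,0.02,0,0,0,0,0,0.03,0.025,0,0,0,0,0,0.03,0.025,0,0,0,0,0,0.03,0.025,0,0,0,0,0,0.03,0.02,0,0,0,0,0,0.03,0,0,0,0,0,0]' > next.json && python3 drive.py next.json
```

```text
clock: 7.72
eef_pos: [0.569, -0.2649, 0.1507]
eef_rot: [[-0.986, -0.165, 0.0], [-0.165, 0.986, -0.0], [-0.0, -0.0, -1.0]]
wrist_force: [-0.2, 0.1, -6.2]
finger_gap: 0.0386
gripper_force: 61.3
clock: 8.48
eef_pos: [0.4559, -0.2839, 0.1508]
eef_rot: [[-0.986, -0.165, 0.001], [-0.165, 0.986, -0.0], [-0.001, -0.0, -1.0]]
wrist_force: [0.8, 0.5, -6.4]
finger_gap: 0.0385
gripper_force: 61.5
```

```bash
echo '[0.03,0,0,-0.035,0,0,-9.2,0.03,0,0,-0.035,0,0,-9.2,0.03,-0.025,0.026,0,0,0,0,0.03,-0.037,0.0385,0,0,0,0,0.03,-0.037,0.0385,0,0,0,0,0.03,-0.037,0.0385,0,0,0,0,0.03,-0.037,0.0385,0,0,0,0,0.03,-0.037,0.0385,0,0,0,0,0.03,-0.037,0.0385,0,0,0,0,0.03,-0.037,0.0385,0,0,0,0,0.03,-0.025,0.026,0,0,0,0,0.03,-0.025,0.026,0,0,0,0,0.03,0,0,0,0,0,0,0.03,0,0,0,0,0,0]' > next.json && python3 drive.py next.json
```

```text
clock: 10.22
eef_pos: [0.5887, 0.1802, 0.2199]
eef_rot: [[-0.883, -0.469, -0.0], [-0.469, 0.883, -0.0], [0.0, -0.0, -1.0]]
wrist_force: [-0.1, -1.0, -6.5]
finger_gap: 0.0389
gripper_force: 62.8
```

```bash
echo '[0.03,0,0,0.03,0,0,0,0.03,0,0,0.04,0,0,0,0.03,0,0,0.03,0,0,0,0.03,0,0,0.02,0,0,0,0.03,0,0,0,0,0,0,0.03,0,0,0,0,0,0]' > next.json && python3 drive.py next.json
python3 - <<'E'
from h import *
import pickle
c=snap('wrist'); pickle.dump(c,open('w5.pkl','wb')); p=robot.read_state()['eef_pos']; print(p)
im=cv2.resize(c['img'],(800,600),interpolation=cv2.INTER_CUBIC)[:,:,::-1].copy()
a=np.radians(28);ax=np.array([np.cos(a),np.sin(a),0]);n=np.array([-np.sin(a),np.cos(a),0]);o=np.array([.591,.18,0])
for s in(-30,-50):
  for w in (-32,-22,22,32):
    q=proj(c,o+ax*s/1e3+n*w/1e3+[0,0,.06]); cv2.circle(im,(int(q[0]/.64),int(q[1]/.64)),2,(0,0,255),-1)
for s in(-85,):
  for w in (-50,50):
    q=proj(c,o+ax*s/1e3+n*w/1e3+[0,0,.014]); cv2.circle(im,(int(q[0]/.64),int(q[1]/.64)),3,(255,0,0),-1)
t=np.array([p[0],p[1],p[2]+.022])
for s in(-57,-40,-20):
  for w in(-20,20):
    q=proj(c,t+ax*s/1e3+n*w/1e3); cv2.circle(im,(int(q[0]/.64),int(q[1]/.64)),2,(0,255,0),-1)
cv2.imwrite('pics/w5.png',im)
E
```

```text
clock: 10.98
eef_pos: [0.589, 0.1795, 0.1016]
eef_rot: [[-0.884, -0.468, 0.002], [-0.468, 0.884, 0.0], [-0.002, -0.0, -1.0]]
wrist_force: [0.2, 0.8, -5.6]
finger_gap: 0.0389
gripper_force: 62.8
[0.58921409 0.17966001 0.10189271]
```

View pics/w5.png

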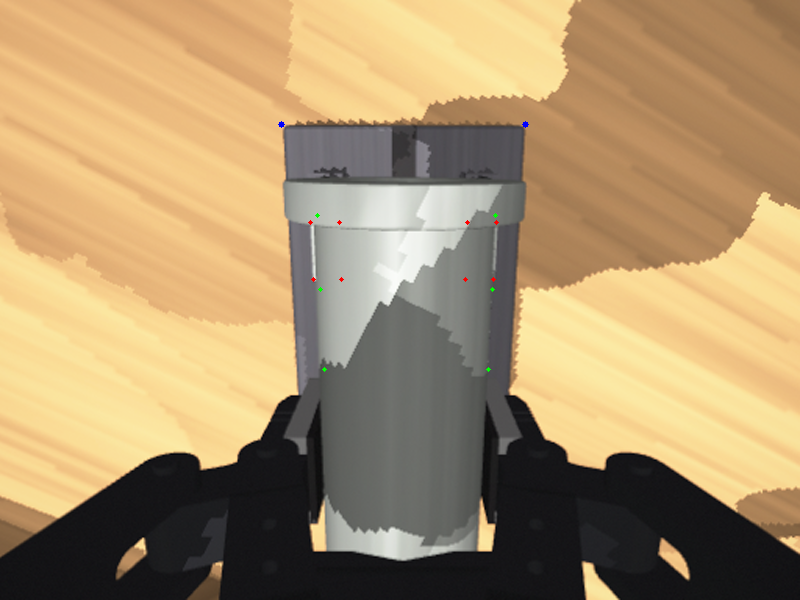

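The stand (base edge at 285–524, block lands at the red dots) and the sleeve (315–494) are centred to within about 0.5 mm, and yaw agrees. Descend gently.

```bash
echo '[0.03,0,0,0.015,0,0,0,0.03,0,0,0.018,0,0,0,0.03,0,0,0.012,0,0,0,0.03,0,0,0.006,0,0,0,0.03,0,0,0,0,0,0,0.03,0,0,0,0,0,0]' > next.json && python3 drive.py next.json; echo '[0.03,0,0,0.001,0,0,0,0.03,0,0,0.001,0,0,0,0.03,0,0,0.001,0,0,0,0.03,0,0,0.001,0,0,0,0.03,0,0,0,0,0,0,0.03,0,0,0,0,0,0]' > next.json && python3 drive.py next.json
```

```text
clock: 11.78
eef_pos: [0.5888, 0.1799, 0.0499]
eef_rot: [[-0.884, -0.468, 0.001], [-0.468, 0.884, 0.0], [-0.001, -0.0, -1.0]]
wrist_force: [0.3, -0.9, -6.5]
finger_gap: 0.0389
gripper_force: 62.8
clock: 12.52
eef_pos: [0.5885, 0.1798, 0.0453]
eef_rot: [[-0.884, -0.468, -0.0], [-0.468, 0.884, -0.0], [0.0, -0.0, -1.0]]
wrist_force: [0.5, 0.5, -6.5]
finger_gap: 0.0391
gripper_force: 62.8
```

```bash
for i in 1 2; do echo '[0.03,0,0,0.0005,0,0,0,0.03,0,0,0.0005,0,0,0,0.03,0,0,0,0,0,0,0.03,0,0,0,0,0,0]' > next.json && python3 drive.py next.json; python3 -c "
from cell import robot, imaging, workorder
import numpy as np
s=robot.read_state();R=np.array(s['eef_rot']).reshape(3,3);print('F tool',(R.T@s['wrist_force']).round(2),'M tool',(R.T@s['wrist_torque']).round(3))"; done
```

```text
clock: 13.02
eef_pos: [0.5885, 0.1798, 0.0443]
eef_rot: [[-0.884, -0.468, -0.0], [-0.468, 0.884, -0.0], [0.0, 0.0, -1.0]]
wrist_force: [0.1, 0.3, -5.8]
finger_gap: 0.0383
gripper_force: 62.8
F tool [-0.24  0.27  5.76] M tool [-0.012 -0.042 -0.025]
clock: 13.52
eef_pos: [0.5886, 0.1798, 0.0434]
eef_rot: [[-0.884, -0.468, 0.0], [-0.468, 0.884, -0.0], [-0.0, -0.0, -1.0]]
wrist_force: [-0.3, -1.5, -4.9]
finger_gap: 0.0392
gripper_force: 63.0
F tool [ 0.99 -1.2   4.94] M tool [ 0.096  0.049 -0.047]
```

```bash
cat > f.py <<'E'
from cell import robot, imaging, workorder
import numpy as np
s=robot.read_state();R=np.array(s['eef_rot']).reshape(3,3);print('F tool',(R.T@s['wrist_force']).round(2),'M tool',(R.T@s['wrist_torque']).round(3),s['eef_pos'].round(5))
E
for i in 1 2; do echo '[0.03,0,0,0.0005,0,0,0,0.03,0,0,0,0,0,0,0.03,0,0,0,0,0,0]' > next.json && python3 drive.py next.json >/dev/null; python3 f.py; done
```

```text
F tool [ 2.41 -0.51 -1.24] M tool [ 0.024  0.489 -0.113] [0.58864 0.17985 0.04328]
F tool [ 3.12 -0.11 -5.76] M tool [ 0.04   0.769 -0.165] [0.58869 0.17984 0.04316]
```

```bash
for i in 1 2; do echo '[0.03,0,0,0,0,0.3,0,0.03,0,0,0,0,0,0,0.03,0,0,0,0,0,0]' > next.json && python3 drive.py next.json >/dev/null; python3 f.py; done
```

```text
F tool [ 4.67 -0.66 -5.75] M tool [ 0.013  0.864 -0.258] [0.58861 0.17981 0.04317]
F tool [ 4.07  0.22 -6.53] M tool [ 0.035  0.845 -0.207] [0.58853 0.17975 0.04317]
```

```bash
for i in 1 2; do echo '[0.03,0.0002,0,0.0004,0,0,0,0.03,0,0,0,0,0,0,0.03,0,0,0,0,0,0]' > next.json && python3 drive.py next.json >/dev/null; python3 f.py; done
```

```text
F tool [ 5.4   0.3  -8.58] M tool [-0.037  0.861 -0.246] [0.58854 0.17974 0.04314]
F tool [ 5.47 -0.03 -9.24] M tool [-0.12   0.809 -0.193] [0.58855 0.17975 0.04311]
```

```bash
echo '[0.03,0.0006,0,0,0,0,0,0.03,0,0,0,0,0,0,0.03,0,0,0,0,0,0]' > next.json && python3 drive.py next.json >/dev/null; python3 f.py;  for i in 1 2; do echo '[0.03,0,0,0.0006,0,0,0,0.03,0,0,0,0,0,0,0.03,0,0,0,0,0,0]' > next.json && python3 drive.py next.json >/dev/null; python3 f.py; done
```

```text
F tool [ 2.73  0.38 -7.74] M tool [-0.019  0.306 -0.211] [0.58852 0.17973 0.04312]
F tool [  4.13   0.23 -11.79] M tool [-0.139  0.59  -0.177] [0.58857 0.17975 0.04312]
F tool [  5.76   0.23 -15.35] M tool [-0.177  0.967 -0.236] [0.58859 0.17975 0.04302]
```

```bash
echo '[0.03,0.0005,0,0.0007,0,0,0,0.03,0,0,0,0,0,0,0.03,0,0,0,0,0,0,0.03,0,0,0,0,0,0,0.03,0,0,0,0,0,0]' > next.json && python3 drive.py next.json; python3 f.py
python3 - <<'E'
from h import *
c=snap('wrist'); cv2.imwrite('pics/w6.png',cv2.resize(c['img'],(800,600),interpolation=cv2.INTER_CUBIC)[:,:,::-1])
E
```

```text
clock: 17.52
eef_pos: [0.5886, 0.1797, 0.043]
eef_rot: [[-0.883, -0.469, -0.004], [-0.469, 0.883, -0.003], [0.005, -0.001, -1.0]]
wrist_force: [-4.3, -0.9, 18.1]
finger_gap: 0.039
gripper_force: 65.3
F tool [  4.33   1.24 -18.11] M tool [-0.281  0.832 -0.168] [0.58865 0.17974 0.04304]
```

View pics/w6.png

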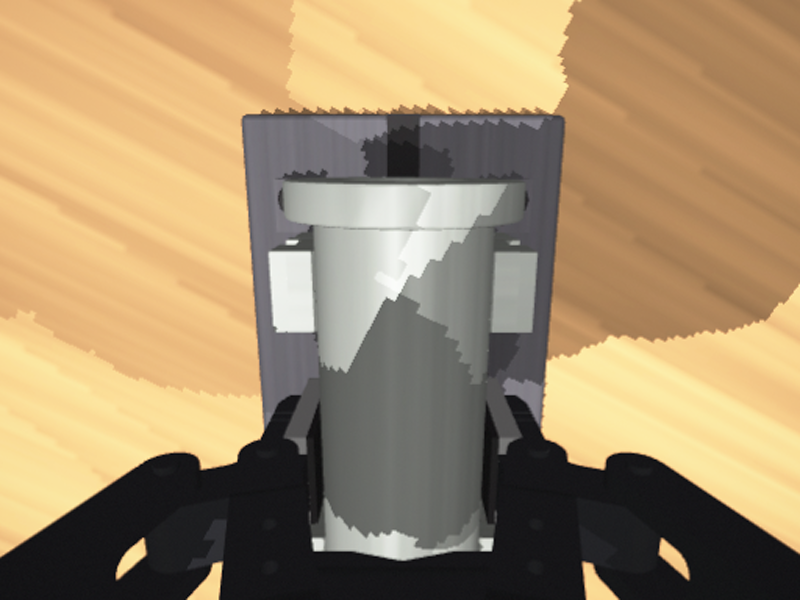

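The barrel sits centrally between the block lands at (290,290) and (515,290), and the collar at y of about 205 is clear of the block. The push reads about 18 N and is steady and balanced, so I'm handing in.

```bash
python3 -c "
from cell import robot, imaging, workorder
print(workorder.job_done())"
```

```text
the job is handed in; nothing more can be done
None
```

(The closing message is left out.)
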